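Turn round the row of specimen jars

TASK

Move the four specimen jars from the grey rack to the empty white rack in reverse order, counted from the orange ends: the jar nearest the grey rack's orange end goes into the white rack's compartment farthest from its orange end, the next one into the compartment next to that, and so on, so that the jar that was farthest from the grey rack's orange end finishes next to the white rack's. Set each glass jar down, do not drop it, and leave all four standing upright on the floor of their compartments.

Things in the scene. Friction and masses are not known exactly. Their poses are not given: they have to be found in the camera images.
- grey_rack: Fixed grey rack holding the four jars at the start. Four open compartments in a row along its y, at y = -99, -33, 33, 99 mm, x = 0; each 61 mm square, floor 6 mm above bench, walls 5 mm thick, rims 30 mm high. Solid orange block (34 mm high) at the +y end, y = 134 to 155 mm. Ledge 6 mm high on the -x side to x = -57 mm, bearing the clips. Origin: under the row's middle, bench height; z up.
- white_rack: Fixed white rack built like the grey one, empty at the start. Four open compartments in a row along its y, at y = -99, -33, 33, 99 mm, x = 0; each 61 mm square, floor 6 mm above bench, walls 5 mm thick, rims 30 mm high. Solid orange block (34 mm high) at the +y end, y = 134 to 155 mm. Ledge 6 mm high on the -x side to x = -57 mm, bare. Origin: under the row's middle, bench height; z up.
- centre_red (a point): Specimen jar with a red lid: upright round glass jar, 42 mm in diameter over its whole height, 80 mm tall, about 0.12 kg, loose. The point is its centre, half-way up (40 mm above its underside); its z axis runs up through the lid. It starts in a grey rack compartment, up to about 5 mm off its centre.
- centre_yellow (a point): Specimen jar with a yellow lid: upright round glass jar, 42 mm in diameter over its whole height, 80 mm tall, about 0.12 kg, loose. The point is its centre, half-way up (40 mm above its underside); its z axis runs up through the lid. It starts in a grey rack compartment, up to about 5 mm off its centre.
- centre_green (a point): Specimen jar with a green lid: upright round glass jar, 42 mm in diameter over its whole height, 80 mm tall, about 0.12 kg, loose. The point is its centre, half-way up (40 mm above its underside); its z axis runs up through the lid. It starts in a grey rack compartment, up to about 5 mm off its centre.
- centre_blue (a point): Specimen jar with a blue lid: upright round glass jar, 42 mm in diameter over its whole height, 80 mm tall, about 0.12 kg, loose. The point is its centre, half-way up (40 mm above its underside); its z axis runs up through the lid. It starts in a grey rack compartment, up to about 5 mm off its centre.
- clip_red: Red colour clip, 18 x 44 x 10 mm, fixed on the ledge of the grey rack beside the compartment where the red-lidded jar starts (at that compartment's y in the grey rack's frame, 46 mm to the -x side of the row's centre line). It stays there as a record of where that jar came from. Origin: centre of its underside, 6 mm above the bench.
- clip_yellow: Yellow colour clip, 18 x 44 x 10 mm, fixed on the ledge of the grey rack beside the compartment where the yellow-lidded jar starts (at that compartment's y in the grey rack's frame, 46 mm to the -x side of the row's centre line). It stays there as a record of where that jar came from. Origin: centre of its underside, 6 mm above the bench.
- clip_green: Green colour clip, 18 x 44 x 10 mm, fixed on the ledge of the grey rack beside the compartment where the green-lidded jar starts (at that compartment's y in the grey rack's frame, 46 mm to the -x side of the row's centre line). It stays there as a record of where that jar came from. Origin: centre of its underside, 6 mm above the bench.
- clip_blue: Blue colour clip, 18 x 44 x 10 mm, fixed on the ledge of the grey rack beside the compartment where the blue-lidded jar starts (at that compartment's y in the grey rack's frame, 46 mm to the -x side of the row's centre line). It stays there as a record of where that jar came from. Origin: centre of its underside, 6 mm above the bench.

How it is judged:
By the outcome, as a careful person would: the job done as asked, in the order asked, and still so for the second after the job is handed in, with the robot touching nothing.
It also fails if it takes over 99 s, if anything falls off the work surface, if the arm or the gripper's body presses on something with over 40 N, if the wrist force passes 120 N, or if a joint passes its speed limit or range.

ROBOT

A 6-joint arm with a two-finger parallel gripper is mounted at the origin on the work surface. World frame = base frame: x ahead of the robot, y to its left, z up, the work surface at z = 0. Lengths are in m, angles in rad, forces in N, time in s.
With the tool pointing down it reaches from about 0.35 to 0.925 m from the base axis. Payload 6.4 kg.
Tool frame: the origin (TCP) lies at the very end of the fingers, on their centre line; the grasp point (between the pads) lies 19 mm behind it; z points along the fingers, y is the line along which they close (so a half turn about z gives the same grasp; the last joint's range is limited). The gripper opens to 85 mm and grips with 20 to 120 N. Pads are 22 mm wide; open, the fingers measure 114 mm over their backs; the gripper's body (76 mm by 85 mm) begins 54 mm behind the grasp point. The pads swing forward as they close: fully open they stand 13 mm farther back than shut.
Start: joints at [-1.438, 0.245, 1.558, -0, 1.339, -0.174], TCP at [0.196, -0.62, 0.231] pointing down, gripper open.
Joint ranges: [-3.13, 3.13], [-1.02, 2.26], [0.13, 2.54], [-0.95, 4.09], [0.21, 2.88], [-2.74, 2.74]. Speed limits (rad/s): [2.57, 2.57, 3.14, 3.14, 3.14, 3.14].

INTERFACE

Orientations are given as a unit quaternion [x, y, z, w].
In Python, from workcell import bot, grab_frame, finder gives the robot as it stands.
- The arm moves only by the tool drive_tool, never from a script. Its argument "rows" is a list of rows, each a list of 3 entries, a list of its own where there are three numbers: the shift along the world's x, y, z in cm, then the turn about the world's z in rad, then the opening, from -1 (shut) to 1 (fully open), so that 0 is half open. In form: [[[tx, ty, tz], spin, gripper], ...]. A call has 1 to 8 rows; each row shifts and turns the commanded pose from where the row before left it; what a row does not reach is not made up. A row lasts 1/10 s, in which the tool goes at most 50 mm and 8.59 degrees, less where a joint would pass 70% of its speed; a pose out of reach is approached as far as the arm can. A call with a gripper value outside its range is refused whole. The fingers move at their own pace and stop on an object; the grip force is fixed at half the most. Time passes only in rows, so rows that do not move let the fingers close. It gives the time, the measured TCP pose, the force, the opening and the grip force at its end, in the units of the state.
- bot.read_state(): the state, without advancing time (a new reading comes with each control period).
- grab_frame(name): name is "scene" or "side" or "wrist"; returns a dict with "color" (480x640x3 uint8, blue, green, red), "mtx" (3x3 intrinsics, pixels), "pose" (4x4, takes a point from camera to world coordinates). Camera axes: x right, y down, z forward; pixel columns grow to the right and rows downward; lengths in m; the calibration is good to about 2 mm. A picture is of the moment at which its call begins. There is no depth.
- bot.job_done(): hands the job in; it is judged then, once.
Trained networks look in a picture, given as the dict that the camera call returned (one of the last four; its "shot" number tells which), for a name from the list of things; names that differ only in an ending like _2 or _b are one class to them, and where a whole thing is asked for, a point or a joint stands for the part that bears it (a point fixed in the world has none). Each returns a list of dicts, best first, with "conf" (0 to 1); they miss things now and then, are a little off and sometimes report something else, mostly with a low value. They report only what shows in the picture. A call takes as long as a camera call.
- finder.spot_in(picture, query): "xyz" ([x, y, z] in m, in world coordinates, good to about 4 mm: the middle of the surface that is visible of it).
- finder.place_of(picture, query): "xyz" ([x, y, z] in m, in world coordinates, good to about 4 mm: a listed point, or the origin of a listed thing).
The state is a dict: "clock": time; "joints": joint angles; "qvel": joint speeds; "joint_torque": joint torques, N m; "ee_pos": TCP position; "ee_rot": TCP orientation; "force": force on the tool from outside, world axes, zero at the start; "torque": the same for the moment, N m; "opening": finger opening in m; "gripper_force": force on a finger pad.
Only numpy, scipy, OpenCV 4.12 (cv2) and the standard library are available. Lean on these libraries where they do the work, as an engineer would, in place of code of your own. Each camera call takes 0.05 s, during which the arm holds its last target. There are 200 camera calls.

## Working session

There is one attempt and no reset: what is moved stays moved. The work goes in short steps, Python scripts to look and compute and a tool call to move; the robot and the scene stay as the last step left them, time stands still between calls to the robot, and variables do not carry over. Pictures are saved under pics/ and viewed, at most 14 in all, crops included, and the job is handed in when it is done.

Besides the shell and the picture viewer there is one more tool, called after "Request:" by a JSON object that holds its "op" and its "data", one argument or row to a line. drive_tool: Moves the arm, as the interface text tells. Its arguments: {"type":"object","properties":{"rows":{"type":"array","items":{"type":"array"}}},"required":["rows"]}

```bash
mkdir -p pics
python3 - <<'E'
from workcell import bot, grab_frame, finder
import cv2, numpy as np
s=bot.read_state(); print(s['clock'],s['ee_pos'],s['ee_rot'],s['opening'])
N=['grey_rack','white_rack']+[p+c for p in('centre_','clip_') for c in('red','yellow','green','blue')]
for v in('scene','side'):
    f=grab_frame(v); cv2.imwrite(f'pics/{v}0.png',f['color'])
    for n in N:
        print(v,n,[(np.round(d['xyz'],3).tolist(),round(d['conf'],2)) for d in finder.place_of(f,n)[:2]])
E
```

```text
0.0 [ 0.19623021 -0.61908463  0.23016239] [ 9.88259015e-01  1.52784649e-01  4.36403408e-05 -9.83983630e-04] 0.0854517109668274
scene grey_rack [([0.533, 0.228, -0.001], 0.84)]
scene white_rack [([0.548, -0.168, 0.004], 0.81), ([0.634, 0.207, 0.046], 0.57)]
scene centre_red [([0.635, 0.205, 0.047], 0.63)]
scene centre_yellow [([0.5, 0.24, 0.044], 0.8), ([0.564, 0.222, 0.043], 0.4)]
scene centre_green [([0.563, 0.222, 0.043], 0.67), ([0.438, 0.254, 0.041], 0.52)]
scene centre_blue [([0.441, 0.252, 0.044], 0.55)]
scene clip_red [([0.622, 0.155, 0.004], 0.65), ([0.491, 0.194, 0.006], 0.36)]
scene clip_yellow [([0.488, 0.193, 0.003], 0.62), ([0.533, 0.226, 0.001], 0.31)]
scene clip_green [([0.555, 0.171, 0.005], 0.59)]
scene clip_blue [([0.42, 0.215, 0.006], 0.65)]
side grey_rack []
side white_rack []
side centre_red [([0.632, 0.204, 0.043], 0.9), ([0.423, 0.207, 0.007], 0.63)]
side centre_yellow [([0.501, 0.242, 0.047], 0.83)]
side centre_green [([0.561, 0.226, 0.051], 0.98)]
side centre_blue [([0.437, 0.25, 0.049], 0.73)]
side clip_red [([0.618, 0.16, 0.006], 0.78)]
side clip_yellow [([0.49, 0.195, 0.002], 0.77)]
side clip_green [([0.562, 0.225, 0.048], 0.73), ([0.552, 0.175, 0.003], 0.54)]
side clip_blue [([0.427, 0.205, 0.007], 0.66), ([0.551, 0.174, 0.003], 0.62)]
```

View pics/scene0.png

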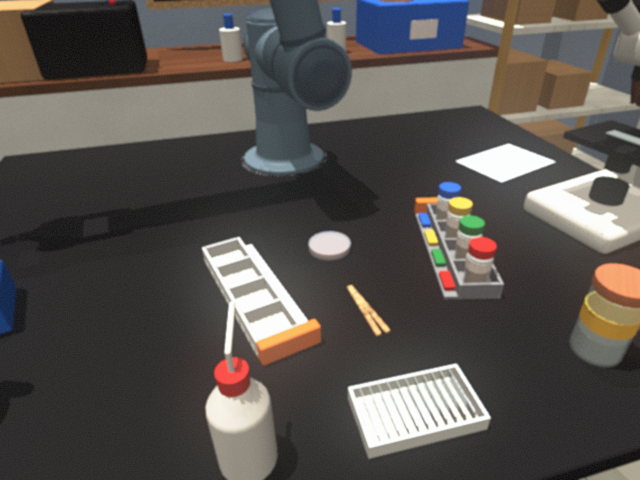

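View pics/side0.png

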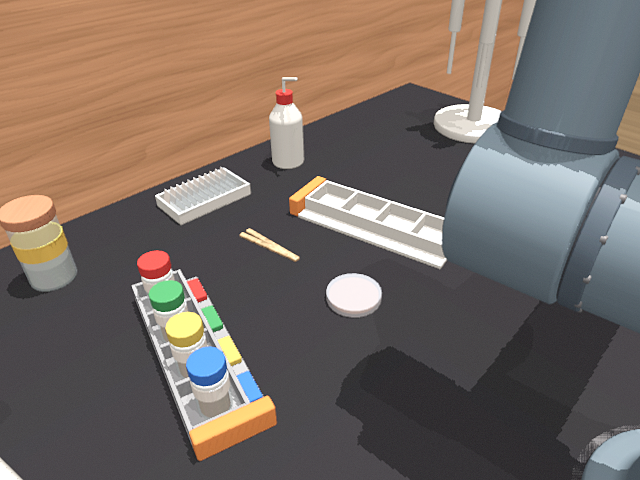

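Order from grey's orange end is blue, yellow, green, red (scene px (450,190) to (480,250)). The white rack's orange block is at its far end (290,340), so blue goes nearest the base and red next to the orange. I'll work out both rack poses now, starting with a look over the white rack with the wrist camera.

Request:
{"op": "drive_tool", "data": {
  "rows": [
    [[3.5, 3.0, 2], -0.14, 1],
    [[3.5, 3.0, 2], -0.14, 1],
    [[3.5, 3.5, 2], -0.14, 1],
    [[3.5, 3.5, 2], -0.12, 1],
    [[3.5, 3.5, 2], 0, 1],
    [[3.5, 3.5, 1], 0, 1],
    [[3.5, 3.5, 1], 0, 1],
    [[3, 3.5, 1], 0, 1]
  ]
}}

```text
clock: 1.9
ee_pos: [0.4649, -0.3556, 0.3578]
ee_rot: [0.993, -0.116, 0.0, 0.0]
force: [-0.3, -0.1, -0.2]
opening: 0.0854
gripper_force: 0.0
```

Request:
{"op": "drive_tool", "data": {
  "rows": [
    [[1.5, 4, 0], 0, 1],
    [[1.5, 4, 0], 0, 1],
    [[1, 4, 0], 0, 1],
    [[0, 4, 0], 0, 1],
    [[0, 0, 0], 0, 1],
    [[0, 0, 0], 0, 1]
  ]
}}

```text
clock: 2.5
ee_pos: [0.5037, -0.1967, 0.3574]
ee_rot: [0.993, -0.116, 0.0, 0.0]
force: [-0.2, -0.3, 0.1]
opening: 0.0856
gripper_force: 0.0
```

```bash
cat > h.py <<'E'
from workcell import bot, grab_frame, finder
import cv2, numpy as np
def ray(f,px,z):
    d=f['pose'][:3,:3]@np.linalg.solve(f['mtx'],[px[0],px[1],1.]); o=f['pose'][:3,3]
    return o+d*(z-o[2])/d[2]
def proj(f,P):
    P=np.atleast_2d(P); c=(P-f['pose'][:3,3])@f['pose'][:3,:3]; c=c@f['mtx'].T
    return c[:,:2]/c[:,2:]
def orange(f):
    h=cv2.cvtColor(f['color'],cv2.COLOR_BGR2HSV)
    m=cv2.inRange(h,(8,150,120),(20,255,255)); n,l,s,c=cv2.connectedComponentsWithStats(m)
    return [(s[i,4],c[i]) for i in range(1,n) if s[i,4]>150]
def draw(f,o,yaw,name):
    im=f['color'].copy(); R=np.array([[np.cos(yaw),-np.sin(yaw)],[np.sin(yaw),np.cos(yaw)]])
    def poly(x0,x1,y0,y1,z,c):
        q=np.array([[x0,y0],[x1,y0],[x1,y1],[x0,y1]])/1e3@R.T+o[:2]
        cv2.polylines(im,[np.int32(np.round(proj(f,np.c_[q,np.full(4,z)])))],True,c,1)
    for y in(-99,-33,33,99): poly(-30.5,30.5,y-30.5,y+30.5,.03,(0,0,255))
    poly(-30,30,134,155,.034,(255,0,0)); poly(-57,-30,-134,134,.006,(0,255,0))
    cv2.imwrite(name,im)
E
python3 - <<'E'
from h import *
s=bot.read_state(); print(s['clock'],s['ee_pos'],s['ee_rot'])
for v in('scene','side','wrist'):
    f=grab_frame(v)
    for n in('grey_rack','white_rack'): print(v,n,[(np.round(d['xyz'],3).tolist(),round(d['conf'],2)) for d in finder.place_of(f,n)[:1]])
    for a,c in orange(f): print(v,a,np.round(c),np.round(ray(f,c,.022),3))
cv2.imwrite('pics/w1.png',f['color'])
E
```

```text
2.5 [ 0.50374104 -0.19672811  0.35739895] [ 9.93299365e-01 -1.15568882e-01  3.00295435e-04  3.37602272e-04]
scene grey_rack []
scene white_rack [([0.546, -0.168, 0.004], 0.74)]
scene 223 [423. 203.] [0.376 0.231 0.022]
scene 841 [607. 326.] [0.792 0.323 0.022]
scene 1505 [289. 342.] [ 0.692 -0.126  0.022]
side grey_rack []
side white_rack [([0.548, -0.168, -0.004], 0.89)]
side 255 [299. 203.] [ 0.674 -0.093  0.022]
side 1491 [234. 435.] [0.381 0.261 0.022]
wrist grey_rack []
wrist white_rack [([0.548, -0.172, -0.002], 0.67)]
wrist 1733 [192.  20.] [ 0.688 -0.119  0.022]
wrist 332 [ 11. 343.] [0.38  0.233 0.022]
```

View pics/w1.png

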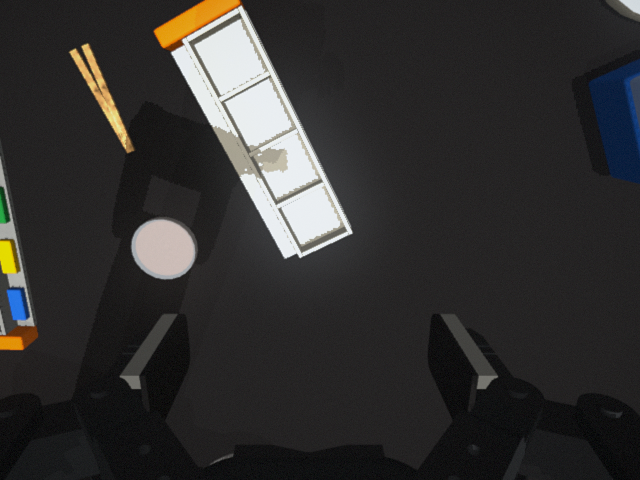

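The wrist view shows the white rack with rim corners near (352,234), (300,257), (243,10) and (184,42). The orange block is at top left and all compartments are empty. I'll fit the pose from those corners.

Run:
```python
from h import *
f=grab_frame('wrist')
px=[(352,234),(300,257),(243,10),(184,42)]
W=np.array([ray(f,p,.03)[:2] for p in px]); print(W)
L=np.array([[35.5,-134.5],[-35.5,-134.5],[35.5,134],[-35.5,134]])/1e3
a,b=L-L.mean(0),W-W.mean(0)
yaw=np.arctan2((a[:,0]*b[:,1]-a[:,1]*b[:,0]).sum(),(a*b).sum())
R=np.array([[np.cos(yaw),-np.sin(yaw)],[np.sin(yaw),np.cos(yaw)]])
o=W.mean(0)-R@L.mean(0); print('o',o,'yaw',yaw,'res',b-a@R.T)
for y in(-.099,-.033,.033,.099): print(y,np.round(o+R@[0,y],4))
draw(f,o,yaw,'pics/w2.png')
# grey from clips/jars, both earlier views averaged
P={'blue':(.439,.251,.099),'yellow':(.5005,.241,.033),'green':(.562,.224,-.033),'red':(.6335,.2045,-.099)}
d=np.polyfit([v[2] for v in P.values()],[v[:2] for v in P.values()],1);print('grey dir',d, np.arctan2(d[0,1],d[0,0]))
```

```text
[[ 0.4251741  -0.2325472 ]
 [ 0.41120447 -0.16570595]
 [ 0.68294959 -0.1730061 ]
 [ 0.66872771 -0.10558815]]
o [ 0.54725757 -0.16915564] yaw -1.3439876964899695 res [[ 0.000989    0.00144413]
 [ 0.00298508 -0.00089624]
 [-0.00285895  0.00060789]
 [-0.00111513 -0.00115578]]
-0.099 [ 0.4508 -0.1914]
-0.033 [ 0.5151 -0.1766]
0.033 [ 0.5794 -0.1617]
0.099 [ 0.6437 -0.1469]
grey dir [[-0.97727273  0.23712121]
 [ 0.53375     0.230125  ]] 2.903557054483934
```

View pics/w2.png

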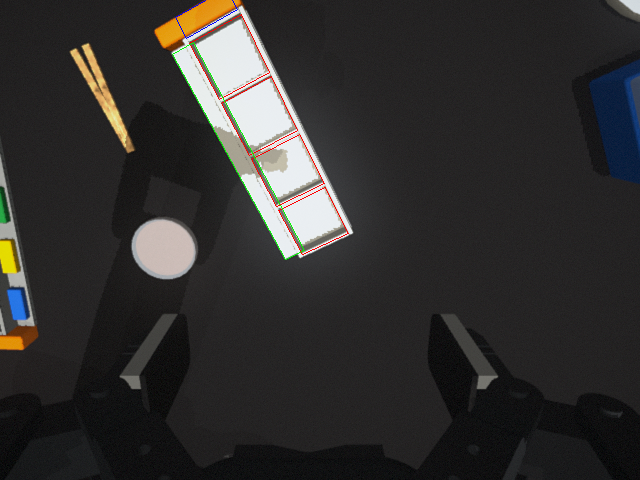

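Request:
{"op": "drive_tool", "data": {
  "rows": [
    [[-1.5, 5, 0], 0, 1],
    [[-1.5, 5, 0], 0, 1],
    [[-1, 5, 0], 0, 1],
    [[-1, 5, 0], 0, 1],
    [[-1, 5, 0], 0, 1],
    [[-1, 5, 0], 0, 1],
    [[-1, 5, 0], 0, 1],
    [[-1, 5, 0], 0, 1]
  ]
}}

```text
clock: 3.8
ee_pos: [0.4153, 0.1944, 0.3574]
ee_rot: [0.993, -0.117, 0.001, -0.0]
force: [2.2, -0.4, -0.6]
opening: 0.0855
gripper_force: 0.0
```

Run:
```python
from h import *
f=grab_frame('wrist'); cv2.imwrite('pics/w3.png',f['color'])
for v in('wrist','scene','side','wrist'):
    g=grab_frame(v)
    for c in('red','yellow','green','blue'):
        print(v,c,[(np.round(d['xyz'],3).tolist(),round(d['conf'],2)) for d in finder.place_of(g,'centre_'+c)[:1]],[(np.round(d['xyz'],3).tolist(),round(d['conf'],2)) for d in finder.place_of(g,'clip_'+c)[:1]])
s=bot.read_state(); print(s['clock'],s['ee_pos'],s['ee_rot'])
```

```text
wrist red [([0.487, 0.194, 0.002], 0.33)] []
wrist yellow [([0.5, 0.239, 0.045], 0.69)] [([0.487, 0.189, 0.002], 0.83)]
wrist green [([0.566, 0.228, 0.043], 0.96)] [([0.556, 0.172, 0.006], 0.81)]
wrist blue [([0.437, 0.244, 0.043], 0.62)] [([0.427, 0.208, 0.0], 0.94)]
scene red [([0.635, 0.206, 0.047], 0.91)] [([0.62, 0.155, 0.005], 0.76)]
scene yellow [([0.502, 0.24, 0.042], 0.71)] [([0.492, 0.194, 0.002], 0.51)]
scene green [([0.555, 0.173, 0.005], 0.52)] [([0.556, 0.17, 0.002], 0.48)]
scene blue [([0.437, 0.252, 0.042], 0.58)] [([0.422, 0.212, 0.01], 0.52)]
side red [([0.632, 0.203, 0.044], 0.59)] [([0.619, 0.158, 0.005], 0.67)]
side yellow [([0.501, 0.242, 0.046], 0.71)] [([0.492, 0.192, 0.005], 0.82)]
side green [([0.564, 0.226, 0.048], 0.6)] [([0.548, 0.176, 0.003], 0.55)]
side blue [([0.438, 0.251, 0.046], 0.57)] [([0.426, 0.208, 0.007], 0.85)]
wrist red [] [([0.496, 0.24, 0.046], 0.58)]
wrist yellow [([0.498, 0.235, 0.047], 0.85)] [([0.487, 0.191, 0.004], 0.56)]
wrist green [([0.566, 0.227, 0.043], 0.91)] [([0.554, 0.172, 0.005], 0.96)]
wrist blue [([0.438, 0.248, 0.046], 0.81)] [([0.427, 0.209, 0.005], 0.61)]
5.65 [0.41602744 0.19266291 0.35706742] [ 9.93209654e-01 -1.16338221e-01 -3.01774049e-05 -1.78498602e-05]
```

View pics/w3.png

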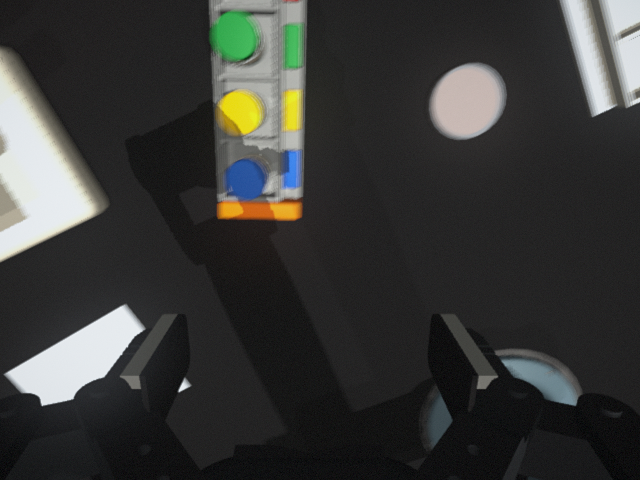

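The white rack outline matches the picture to about 2 mm. Grey rack yaw needs a tool yaw of -0.238, which is about the current one. Going above blue at (0.4375, 0.2495).

Request:
{"op": "drive_tool", "data": {
  "rows": [
    [[0.7, 2, -3], -0.005, 1],
    [[0.7, 2, -4], 0, 1],
    [[0.8, 1.7, -4], 0, 1],
    [[0, 0, -4.5], 0, 1],
    [[0, 0, -4], 0, 1],
    [[0, 0, -2], 0, 1],
    [[0, 0, 0], 0, 1],
    [[0, 0, 0], 0, 1]
  ]
}}

```text
clock: 6.45
ee_pos: [0.4385, 0.2498, 0.1428]
ee_rot: [0.993, -0.119, 0.0, -0.0]
force: [0.7, -0.2, 0.6]
opening: 0.0854
gripper_force: 0.0
```

Run:
```python
from h import *
f=grab_frame('wrist'); cv2.imwrite('pics/w4.png',f['color'])
for v in('scene','side','wrist'):
    g=grab_frame(v); print(v,[(np.round(d['xyz'],3).tolist(),round(d['conf'],2)) for d in finder.place_of(g,'centre_blue')[:2]])
s=bot.read_state(); print(s['clock'],s['ee_pos'],s['ee_rot'])
```

```text
scene [([0.434, 0.251, 0.042], 0.56)]
side [([0.437, 0.25, 0.048], 0.94)]
wrist []
6.8 [0.43864203 0.24981709 0.14314307] [ 9.92913522e-01 -1.18835046e-01  9.00629783e-04 -3.98562489e-04]
```

View pics/w4.png

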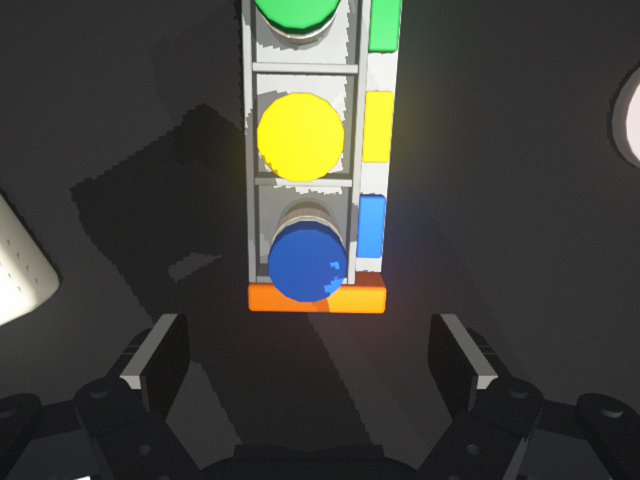

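The rack is square to the gripper. The blue lid at (308,260) is midway between the fingers, whose centre is about x=308. Descend, grip, and lift.

Run:
```python
from h import *
f=grab_frame('wrist')
for c,p in dict(blue=(308,260),yellow=(300.5,137)).items(): print(c,np.round(ray(f,p,.086),4))
```

```text
blue [0.441  0.2491 0.086 ]
yellow [0.5016 0.238  0.086 ]
```

Request:
{"op": "drive_tool", "data": {
  "rows": [
    [[0, 0, -3], 0, 1],
    [[0, 0, -3], 0, 1],
    [[0, 0, -2.5], 0, 1],
    [[0, 0, -1.6], 0, 1],
    [[0, 0, 0], 0, 1],
    [[0, 0, 0], 0, -1],
    [[0, 0, 0], 0, -1],
    [[0, 0, 0], 0, -1]
  ]
}}

```text
clock: 7.65
ee_pos: [0.439, 0.25, 0.0424]
ee_rot: [0.993, -0.119, 0.001, -0.001]
force: [0.1, -0.8, -0.0]
opening: 0.0443
gripper_force: 0.0
```

Request:
{"op": "drive_tool", "data": {
  "rows": [
    [[0, 0, 0], 0, -1],
    [[0, 0, 0], 0, -1],
    [[0, 0, 0], 0, -1],
    [[0, 0, 0], 0, -1]
  ]
}}

```text
clock: 8.05
ee_pos: [0.4392, 0.25, 0.0426]
ee_rot: [0.993, -0.119, 0.001, -0.0]
force: [-0.6, 0.2, 5.7]
opening: 0.0407
gripper_force: 60.2
```

Gripped blue at 60 N with a 41 mm opening. Lift and carry.

Request:
{"op": "drive_tool", "data": {
  "rows": [
    [[0, 0, 1.5], 0, -1],
    [[0, 0, 3], 0, -1],
    [[0, 0, 3.5], 0, -1],
    [[0, 0, 2], 0, -1],
    [[0, -2.5, 1], 0.05, -1],
    [[0, -4, 0], 0.1, -1],
    [[0, -4, 0], 0.1, -1],
    [[0, -4, 0], 0.1, -1]
  ]
}}

```text
clock: 8.85
ee_pos: [0.4376, 0.1034, 0.1511]
ee_rot: [0.998, 0.058, 0.0, 0.0]
force: [1.3, -0.4, -1.2]
opening: 0.0408
gripper_force: 60.8
```

Request:
{"op": "drive_tool", "data": {
  "rows": [
    [[0.2, -4.5, 0], 0.1, -1],
    [[0.2, -4.5, 0], 0.015, -1],
    [[0.2, -4.5, 0], 0, -1],
    [[0.2, -4.5, 0], 0, -1],
    [[0.2, -4, 0], 0, -1],
    [[0.2, -3.5, 0], 0, -1],
    [[0, -2.5, 0], 0, -1],
    [[0, -1.5, 0], 0, -1]
  ]
}}

```text
clock: 9.65
ee_pos: [0.4498, -0.1921, 0.1511]
ee_rot: [0.994, 0.112, -0.0, 0.0]
force: [-0.4, -0.2, -1.5]
opening: 0.041
gripper_force: 60.9
```

Request:
{"op": "drive_tool", "data": {
  "rows": [
    [[0, 0, 0], 0, -1]
  ]
}}

```text
clock: 9.75
ee_pos: [0.4499, -0.1915, 0.1511]
ee_rot: [0.994, 0.112, -0.0, 0.0]
force: [0.4, 0.1, -1.3]
opening: 0.0409
gripper_force: 60.9
```

Request:
{"op": "drive_tool", "data": {
  "rows": [
    [[0, 0, -3], 0, -1],
    [[0, 0, -3], 0, -1],
    [[0, 0, -2.5], 0, -1],
    [[0, 0, -1.2], 0, -1],
    [[0, 0, -0.5], 0, -1],
    [[0, 0, -0.3], 0, -1],
    [[0, 0, -0.2], 0, -1],
    [[0, 0, 0], 0, -1]
  ]
}}

```text
clock: 10.55
ee_pos: [0.4507, -0.1906, 0.0449]
ee_rot: [0.994, 0.113, 0.001, 0.001]
force: [-0.2, -0.8, -0.6]
opening: 0.041
gripper_force: 61.0
```

Request:
{"op": "drive_tool", "data": {
  "rows": [
    [[0, 0, -0.1], 0, -1],
    [[0, 0, -0.1], 0, -1],
    [[0, 0, 0], 0, -1]
  ]
}}

```text
clock: 10.85
ee_pos: [0.4504, -0.1906, 0.0426]
ee_rot: [0.994, 0.113, 0.0, 0.0]
force: [-0.3, 0.2, 1.0]
opening: 0.0408
gripper_force: 61.3
```

Run:
```python
from h import *
for v in('scene','side'):
    g=grab_frame(v); print(v,[(np.round(d['xyz'],3).tolist(),round(d['conf'],2)) for d in finder.place_of(g,'centre_blue')[:2]])
    cv2.imwrite(f'pics/{v}5.png',g['color'])
```

```text
scene [([0.503, 0.245, 0.043], 0.44), ([0.549, -0.166, 0.003], 0.24)]
side [([0.45, -0.191, 0.047], 0.93), ([0.5, 0.238, 0.045], 0.45)]
```

View pics/scene5.png

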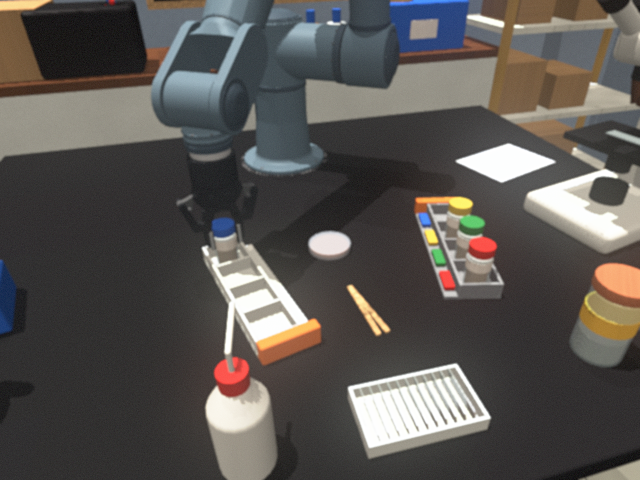

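Blue (223,232) sits in the nearest-base compartment, at the same height it was picked up from, with the floor taking load. Release and go up.

Request:
{"op": "drive_tool", "data": {
  "rows": [
    [[0, 0, -0.03], 0, -1],
    [[0, 0, 0], 0, 0.2],
    [[0, 0, 0], 0, 0.6],
    [[0, 0, 0], 0, 1],
    [[0, 0, 0], 0, 1],
    [[0, 0, 1], 0, 1],
    [[0, 0, 3], 0, 1],
    [[0, 0, 4], 0, 1]
  ]
}}

```text
clock: 11.85
ee_pos: [0.4487, -0.1894, 0.1215]
ee_rot: [0.994, 0.113, -0.002, -0.002]
force: [0.4, -0.9, -1.0]
opening: 0.0852
gripper_force: 0.0
```

Request:
{"op": "drive_tool", "data": {
  "rows": [
    [[0.3, 4, 3], -0.1, 1],
    [[0.6, 4.5, 1], -0.1, 1],
    [[0.6, 4.5, 0], -0.1, 1],
    [[0.6, 4.5, 0], -0.1, 1],
    [[0.6, 4.5, 0], -0.065, 1],
    [[0.6, 4.5, 0], 0, 1],
    [[0.6, 4.5, 0], 0, 1],
    [[0.6, 4.5, 0], 0, 1]
  ]
}}

```text
clock: 12.65
ee_pos: [0.4951, 0.1666, 0.1627]
ee_rot: [0.993, -0.119, 0.001, -0.0]
force: [0.1, -0.9, 0.7]
opening: 0.0856
gripper_force: 0.0
```

Request:
{"op": "drive_tool", "data": {
  "rows": [
    [[0.4, 4, 0], 0, 1],
    [[0, 2.5, 0], 0, 1],
    [[0, 1, 0], 0, 1],
    [[0, 0, 0], 0, 1],
    [[0, 0, 0], 0, 1]
  ]
}}

```text
clock: 13.15
ee_pos: [0.499, 0.2388, 0.1619]
ee_rot: [0.993, -0.119, 0.0, 0.0]
force: [-0.4, -0.9, 0.3]
opening: 0.0853
gripper_force: 0.0
```

```bash
cat > lid.py <<'E'
from h import *
import sys
f=grab_frame('wrist'); h=cv2.cvtColor(f['color'],cv2.COLOR_BGR2HSV)
H={'yellow':(22,35),'green':(50,80),'blue':(105,125),'red':(0,7)}
for c in sys.argv[1:]:
    m=cv2.inRange(h,(H[c][0],110,50),(H[c][1],255,255)); n,l,s,q=cv2.connectedComponentsWithStats(m)
    for i in sorted(range(1,n),key=lambda i:-s[i,4])[:2]: print(c,s[i],np.round(ray(f,q[i],.086),4),np.round(ray(f,q[i],.016),4))
s=bot.read_state(); print(s['clock'],s['ee_pos'],2*np.arctan2(s['ee_rot'][1],s['ee_rot'][0]))
E
python3 lid.py yellow green red
```

```text
yellow [ 272  207   73   75 4333] [0.5035 0.2376 0.086 ] [0.4803 0.2433 0.016 ]
yellow [ 360  183   28   60 1437] [0.5127 0.1986 0.086 ] [0.4925 0.1918 0.016 ]
green [ 266   82   80   83 5198] [0.5669 0.2234 0.086 ] [0.5642 0.2246 0.016 ]
green [ 366   85   30   67 1690] [0.5603 0.1861 0.086 ] [0.5555 0.1752 0.016 ]
red [ 372    0   31   49 1340] [0.6017 0.1751 0.086 ] [0.6102 0.1608 0.016 ]
red [ 277    0   72   24 1222] [0.6159 0.208  0.086 ] [0.629  0.2042 0.016 ]
13.2 [0.49910377 0.23850277 0.161836  ] -0.23941872268481357
```

Request:
{"op": "drive_tool", "data": {
  "rows": [
    [[0.3, -0.1, -3], 0, 1],
    [[0, 0, -3.5], 0, 1],
    [[0, 0, -3.5], 0, 1],
    [[0, 0, -1.9], 0, 1],
    [[0, 0, 0], 0, 1],
    [[0, 0, 0], 0, -1],
    [[0, 0, 0], 0, -1],
    [[0, 0, 0], 0, -1]
  ]
}}

```text
clock: 14.0
ee_pos: [0.5034, 0.2387, 0.0445]
ee_rot: [0.993, -0.119, 0.002, -0.001]
force: [0.9, -0.3, 0.5]
opening: 0.0438
gripper_force: 0.0
```

Request:
{"op": "drive_tool", "data": {
  "rows": [
    [[0, 0, 0], 0, -1],
    [[0, 0, 0], 0, -1],
    [[0, 0, 0], 0, -1]
  ]
}}

```text
clock: 14.3
ee_pos: [0.5034, 0.2388, 0.0447]
ee_rot: [0.993, -0.119, 0.001, -0.0]
force: [0.1, -2.4, 7.6]
opening: 0.0411
gripper_force: 60.4
```

Request:
{"op": "drive_tool", "data": {
  "rows": [
    [[0, 0, 1.5], 0, -1],
    [[0, 0, 3], 0, -1],
    [[0, 0, 3.5], 0, -1],
    [[0, 0, 2], 0, -1],
    [[0, -2.5, 1], 0.05, -1],
    [[0, -4, 0], 0.1, -1],
    [[0, -4, 0], 0.1, -1],
    [[0, -4, 0], 0.1, -1]
  ]
}}

```text
clock: 15.1
ee_pos: [0.5018, 0.0925, 0.1537]
ee_rot: [0.998, 0.058, 0.001, 0.0]
force: [0.8, -0.6, -1.2]
opening: 0.0412
gripper_force: 60.7
```

Request:
{"op": "drive_tool", "data": {
  "rows": [
    [[0.2, -4.5, 0], 0.1, -1],
    [[0.2, -4.5, 0], 0.015, -1],
    [[0.2, -4.5, 0], 0, -1],
    [[0.2, -4, 0], 0, -1],
    [[0.2, -3.5, 0], 0, -1],
    [[0.2, -3, 0], 0, -1],
    [[0, -2, 0], 0, -1],
    [[0, -1, 0], 0, -1]
  ]
}}

```text
clock: 15.9
ee_pos: [0.514, -0.178, 0.1535]
ee_rot: [0.994, 0.112, 0.0, 0.0]
force: [-0.2, -0.0, -1.7]
opening: 0.0407
gripper_force: 60.7
```

Request:
{"op": "drive_tool", "data": {
  "rows": [
    [[0, 0, 0], 0, -1],
    [[0, 0, 0], 0, -1]
  ]
}}

```text
clock: 16.1
ee_pos: [0.5139, -0.1756, 0.1529]
ee_rot: [0.994, 0.113, -0.0, -0.0]
force: [-0.2, -0.1, -0.7]
opening: 0.0409
gripper_force: 60.7
```

Request:
{"op": "drive_tool", "data": {
  "rows": [
    [[0.1, -0.1, -3], 0, -1],
    [[0, 0, -3], 0, -1],
    [[0, 0, -2.5], 0, -1],
    [[0, 0, -1.2], 0, -1],
    [[0, 0, -0.5], 0, -1],
    [[0, 0, -0.3], 0, -1],
    [[0, 0, -0.2], 0, -1],
    [[0, 0, 0], 0, -1]
  ]
}}

```text
clock: 16.9
ee_pos: [0.5157, -0.1777, 0.0466]
ee_rot: [0.994, 0.113, 0.001, 0.001]
force: [-1.3, -0.5, -1.3]
opening: 0.0408
gripper_force: 60.7
```

Request:
{"op": "drive_tool", "data": {
  "rows": [
    [[0, 0, -0.1], 0, -1],
    [[0, 0, 0], 0, -1]
  ]
}}

```text
clock: 17.1
ee_pos: [0.5153, -0.1776, 0.0452]
ee_rot: [0.994, 0.113, 0.0, 0.0]
force: [0.1, 0.6, -2.4]
opening: 0.0408
gripper_force: 60.7
```

Request:
{"op": "drive_tool", "data": {
  "rows": [
    [[0, 0, -0.05], 0, -1],
    [[0, 0, -0.05], 0, -1],
    [[0, 0, 0], 0, -1]
  ]
}}

```text
clock: 17.4
ee_pos: [0.5154, -0.1776, 0.0447]
ee_rot: [0.994, 0.113, 0.0, 0.0]
force: [-2.8, 1.4, 5.4]
opening: 0.041
gripper_force: 61.6
```

Floor contact at 5 N. Release and go to green.

Request:
{"op": "drive_tool", "data": {
  "rows": [
    [[0, 0, 0], 0, 0.2],
    [[0, 0, 0], 0, 0.6],
    [[0, 0, 0], 0, 1],
    [[0, 0, 0], 0, 1],
    [[0, 0, 1], 0, 1],
    [[0, 0, 3], 0, 1],
    [[0, 0, 4], 0, 1],
    [[0.4, 2, 3.5], -0.05, 1]
  ]
}}

```text
clock: 18.2
ee_pos: [0.5192, -0.1587, 0.1613]
ee_rot: [0.996, 0.086, 0.001, 0.001]
force: [0.9, 0.7, 1.0]
opening: 0.0855
gripper_force: 0.0
```

Request:
{"op": "drive_tool", "data": {
  "rows": [
    [[0.6, 4, 0], -0.1, 1],
    [[0.6, 4.5, 0], -0.1, 1],
    [[0.6, 4.5, 0], -0.1, 1],
    [[0.6, 4.5, 0], -0.1, 1],
    [[0.6, 4.5, 0], -0.015, 1],
    [[0.6, 4.5, 0], 0, 1],
    [[0.6, 4, 0], 0, 1],
    [[0.4, 3.5, 0], 0, 1]
  ]
}}

```text
clock: 19.0
ee_pos: [0.5652, 0.1848, 0.1597]
ee_rot: [0.993, -0.118, 0.001, -0.0]
force: [0.3, -0.4, -0.3]
opening: 0.0851
gripper_force: 0.0
```

Request:
{"op": "drive_tool", "data": {
  "rows": [
    [[0, 2.5, 0], 0, 1],
    [[0, 1.5, 0], 0, 1],
    [[0, 0, 0], 0, 1],
    [[0, 0, 0], 0, 1]
  ]
}}

```text
clock: 19.4
ee_pos: [0.5651, 0.2219, 0.1589]
ee_rot: [0.993, -0.119, 0.0, 0.0]
force: [-0.3, -0.1, 0.9]
opening: 0.0851
gripper_force: 0.0
```

```bash
python3 lid.py green red
python3 - <<'E'
from h import *
g=grab_frame('scene'); cv2.imwrite('pics/s6.png',g['color'])
E
```

```text
green [ 268  214   73   71 4086] [0.5681 0.2233 0.086 ] [0.5442 0.2299 0.016 ]
green [ 362  187   28   60 1389] [0.577  0.1818 0.086 ] [0.556  0.1749 0.016 ]
red [ 271   79   82   84 5447] [0.6334 0.2033 0.086 ] [0.6308 0.2035 0.016 ]
red [ 367   88   31   68 1767] [0.6247 0.1692 0.086 ] [0.6193 0.1583 0.016 ]
19.45 [0.56510759 0.22154026 0.15883497] -0.23916495256657327
```

View pics/s6.png

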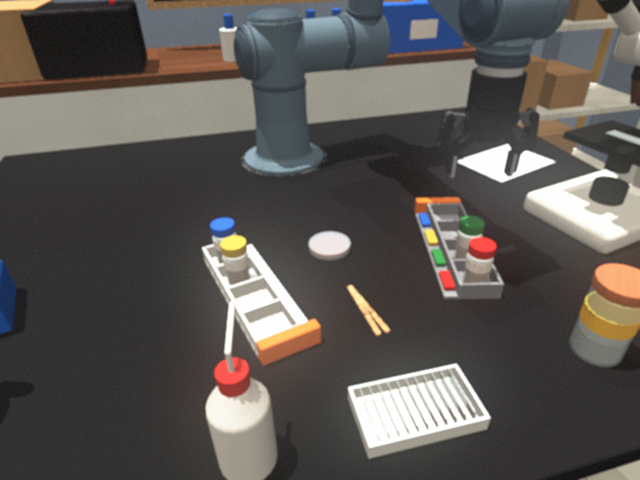

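Blue (223,232) and yellow (234,252) stand upright in the first two white compartments. Now green at about (0.567, 0.224).

Request:
{"op": "drive_tool", "data": {
  "rows": [
    [[0.2, 0.2, -3], 0, 1],
    [[0, 0, -3.5], 0, 1],
    [[0, 0, -3.4], 0, 1],
    [[0, 0, -1.7], 0, 1],
    [[0, 0, 0], 0, 1],
    [[0, 0, 0], 0, -1],
    [[0, 0, 0], 0, -1],
    [[0, 0, 0], 0, -1]
  ]
}}

```text
clock: 20.3
ee_pos: [0.5684, 0.2248, 0.0448]
ee_rot: [0.993, -0.119, 0.002, -0.0]
force: [-0.4, -4.2, 3.6]
opening: 0.0441
gripper_force: 2.2
```

Request:
{"op": "drive_tool", "data": {
  "rows": [
    [[0, 0, 0], 0, -1],
    [[0, 0, 0], 0, -1],
    [[0, 0, 0], 0, -1]
  ]
}}

```text
clock: 20.6
ee_pos: [0.5685, 0.2248, 0.0448]
ee_rot: [0.993, -0.119, 0.002, -0.0]
force: [-0.3, -0.6, 6.0]
opening: 0.041
gripper_force: 60.1
```

Request:
{"op": "drive_tool", "data": {
  "rows": [
    [[0, 0, 1.5], 0, -1],
    [[0, 0, 3], 0, -1],
    [[0, 0, 3.5], 0, -1],
    [[0, 0, 2], 0, -1],
    [[0, -2.5, 1], 0.05, -1],
    [[0, -4, 0], 0.1, -1],
    [[0, -4, 0], 0.1, -1],
    [[0, -4, 0], 0.1, -1]
  ]
}}

```text
clock: 21.4
ee_pos: [0.5668, 0.0785, 0.1538]
ee_rot: [0.998, 0.058, 0.001, 0.0]
force: [0.7, -0.2, -0.8]
opening: 0.041
gripper_force: 60.5
```

Request:
{"op": "drive_tool", "data": {
  "rows": [
    [[0.2, -4.5, 0], 0.1, -1],
    [[0.2, -4.5, 0], 0.015, -1],
    [[0.2, -4, 0], 0, -1],
    [[0.2, -3.5, 0], 0, -1],
    [[0.2, -3, 0], 0, -1],
    [[0.1, -2.5, 0], 0, -1],
    [[0, -1.5, 0], 0, -1],
    [[0, -0.6, 0], 0, -1]
  ]
}}

```text
clock: 22.2
ee_pos: [0.578, -0.1625, 0.1532]
ee_rot: [0.994, 0.112, 0.0, 0.0]
force: [0.1, -0.3, -1.4]
opening: 0.0405
gripper_force: 60.5
```

Request:
{"op": "drive_tool", "data": {
  "rows": [
    [[0, 0, 0], 0, -1],
    [[0, 0, 0], 0, -1]
  ]
}}

```text
clock: 22.4
ee_pos: [0.578, -0.1604, 0.1527]
ee_rot: [0.994, 0.114, -0.0, -0.0]
force: [-0.3, 0.2, -0.6]
opening: 0.041
gripper_force: 60.5
```

Request:
{"op": "drive_tool", "data": {
  "rows": [
    [[0.1, -0.1, -3], 0, -1],
    [[0, 0, -3], 0, -1],
    [[0, 0, -2.5], 0, -1],
    [[0, 0, -1.2], 0, -1],
    [[0, 0, -0.5], 0, -1],
    [[0, 0, -0.3], 0, -1],
    [[0, 0, -0.2], 0, -1],
    [[0, 0, 0], 0, -1]
  ]
}}

```text
clock: 23.2
ee_pos: [0.5797, -0.1626, 0.0467]
ee_rot: [0.994, 0.113, 0.001, 0.0]
force: [-0.0, -0.1, -1.4]
opening: 0.0407
gripper_force: 60.6
```

Request:
{"op": "drive_tool", "data": {
  "rows": [
    [[0, 0, -0.1], 0, -1],
    [[0, 0, 0], 0, -1]
  ]
}}

```text
clock: 23.4
ee_pos: [0.5793, -0.1626, 0.0452]
ee_rot: [0.994, 0.113, 0.0, 0.0]
force: [-0.1, -0.5, -0.8]
opening: 0.0409
gripper_force: 60.6
```

Request:
{"op": "drive_tool", "data": {
  "rows": [
    [[0, 0, -0.05], 0, -1],
    [[0, 0, -0.04], 0, -1],
    [[0, 0, 0], 0, -1]
  ]
}}

```text
clock: 23.7
ee_pos: [0.5795, -0.1626, 0.0449]
ee_rot: [0.994, 0.113, 0.0, 0.0]
force: [-2.1, 0.9, 5.0]
opening: 0.0406
gripper_force: 61.3
```

Floor contact again. Release and go to red.

Request:
{"op": "drive_tool", "data": {
  "rows": [
    [[0, 0, 0], 0, 0.2],
    [[0, 0, 0], 0, 0.6],
    [[0, 0, 0], 0, 1],
    [[0, 0, 0], 0, 1],
    [[0, 0, 1], 0, 1],
    [[0, 0, 3], 0, 1],
    [[0, 0, 4], 0, 1],
    [[0.4, 2, 3.5], -0.05, 1]
  ]
}}

```text
clock: 24.5
ee_pos: [0.5832, -0.1439, 0.1613]
ee_rot: [0.996, 0.086, 0.001, 0.001]
force: [0.4, -0.0, -0.1]
opening: 0.0853
gripper_force: 0.0
```

Request:
{"op": "drive_tool", "data": {
  "rows": [
    [[0.6, 4, 0], -0.1, 1],
    [[0.6, 4.5, 0], -0.1, 1],
    [[0.6, 4.5, 0], -0.1, 1],
    [[0.6, 4.5, 0], -0.1, 1],
    [[0.7, 4.5, 0], -0.015, 1],
    [[0.7, 4, 0], 0, 1],
    [[0.7, 3.5, 0], 0, 1],
    [[0.5, 2.5, 0], 0, 1]
  ]
}}

```text
clock: 25.3
ee_pos: [0.6332, 0.1801, 0.1597]
ee_rot: [0.993, -0.118, 0.0, -0.0]
force: [-0.3, 0.3, 0.3]
opening: 0.0853
gripper_force: 0.0
```

Request:
{"op": "drive_tool", "data": {
  "rows": [
    [[0, 1.5, 0], 0, 1],
    [[0, 1, 0], 0, 1],
    [[0, 0, 0], 0, 1],
    [[0, 0, 0], 0, 1]
  ]
}}

```text
clock: 25.7
ee_pos: [0.633, 0.2017, 0.1589]
ee_rot: [0.993, -0.119, -0.0, 0.0]
force: [-0.3, -0.8, 0.9]
opening: 0.0853
gripper_force: 0.0
```

```bash
python3 lid.py red
```

```text
red [ 268  212   74   76 4453] [0.6357 0.2028 0.086 ] [0.6117 0.2094 0.016 ]
red [ 358  193   28   60 1446] [0.6423 0.1641 0.086 ] [0.6204 0.1581 0.016 ]
25.75 [0.63303755 0.20149359 0.15887246] -0.23935282471827027
```

Request:
{"op": "drive_tool", "data": {
  "rows": [
    [[0.1, 0.2, -3], 0, 1],
    [[0, 0, -3.5], 0, 1],
    [[0, 0, -3.4], 0, 1],
    [[0, 0, -1.7], 0, 1],
    [[0, 0, 0], 0, 1],
    [[0, 0, 0], 0, -1],
    [[0, 0, 0], 0, -1],
    [[0, 0, 0], 0, -1]
  ]
}}

```text
clock: 26.55
ee_pos: [0.6355, 0.2047, 0.0451]
ee_rot: [0.993, -0.119, 0.002, -0.0]
force: [-0.4, -3.0, 1.6]
opening: 0.0441
gripper_force: 2.0
```

Request:
{"op": "drive_tool", "data": {
  "rows": [
    [[0, 0, 0], 0, -1],
    [[0, 0, 0], 0, -1],
    [[0, 0, 0], 0, -1]
  ]
}}

```text
clock: 26.85
ee_pos: [0.6355, 0.2047, 0.0452]
ee_rot: [0.993, -0.119, 0.002, -0.0]
force: [-1.2, -0.4, 5.6]
opening: 0.0407
gripper_force: 60.2
```

Request:
{"op": "drive_tool", "data": {
  "rows": [
    [[0, 0, 1.5], 0, -1],
    [[0, 0, 3], 0, -1],
    [[0, 0, 3.5], 0, -1],
    [[0, 0, 2], 0, -1],
    [[0, -2.5, 1], 0.05, -1],
    [[0, -4, 0], 0.1, -1],
    [[0, -4, 0], 0.1, -1],
    [[0, -4, 0], 0.1, -1]
  ]
}}

```text
clock: 27.65
ee_pos: [0.6339, 0.0585, 0.1539]
ee_rot: [0.998, 0.058, 0.0, 0.0]
force: [-0.1, -0.6, -0.3]
opening: 0.0407
gripper_force: 60.4
```

Request:
{"op": "drive_tool", "data": {
  "rows": [
    [[0.2, -4.5, 0], 0.1, -1],
    [[0.2, -4, 0], 0.015, -1],
    [[0.2, -3.5, 0], 0, -1],
    [[0.2, -3, 0], 0, -1],
    [[0, -2.5, 0], 0, -1],
    [[0, -1.8, 0], 0, -1],
    [[0, -0.9, 0], 0, -1],
    [[0, -0.4, 0], 0, -1]
  ]
}}

```text
clock: 28.45
ee_pos: [0.642, -0.1467, 0.153]
ee_rot: [0.994, 0.113, 0.0, -0.0]
force: [-0.2, 1.2, -0.4]
opening: 0.041
gripper_force: 60.5
```

Request:
{"op": "drive_tool", "data": {
  "rows": [
    [[0, 0, 0], 0, -1],
    [[0, 0, 0], 0, -1]
  ]
}}

```text
clock: 28.65
ee_pos: [0.642, -0.1454, 0.1528]
ee_rot: [0.994, 0.114, -0.0, -0.0]
force: [-0.0, 0.5, -0.6]
opening: 0.0408
gripper_force: 60.5
```

Request:
{"op": "drive_tool", "data": {
  "rows": [
    [[0.1, 0, -3], 0, -1],
    [[0, 0, -3], 0, -1],
    [[0, 0, -2.5], 0, -1],
    [[0, 0, -1.2], 0, -1],
    [[0, 0, -0.5], 0, -1],
    [[0, 0, -0.3], 0, -1],
    [[0, 0, -0.2], 0, -1],
    [[0, 0, 0], 0, -1]
  ]
}}

```text
clock: 29.45
ee_pos: [0.6437, -0.1466, 0.0469]
ee_rot: [0.994, 0.113, 0.001, 0.0]
force: [-1.0, -0.1, -0.7]
opening: 0.0405
gripper_force: 60.5
```

Request:
{"op": "drive_tool", "data": {
  "rows": [
    [[0, 0, -0.1], 0, -1],
    [[0, 0, 0], 0, -1]
  ]
}}

```text
clock: 29.65
ee_pos: [0.6434, -0.1466, 0.0454]
ee_rot: [0.994, 0.113, 0.0, 0.0]
force: [-0.6, -0.7, -0.7]
opening: 0.0409
gripper_force: 60.5
```

Request:
{"op": "drive_tool", "data": {
  "rows": [
    [[0, 0, -0.05], 0, -1],
    [[0, 0, -0.04], 0, -1],
    [[0, 0, 0], 0, -1]
  ]
}}

```text
clock: 29.95
ee_pos: [0.6435, -0.1466, 0.0452]
ee_rot: [0.994, 0.113, 0.0, 0.0]
force: [-2.8, 1.0, 5.5]
opening: 0.0406
gripper_force: 61.2
```

Request:
{"op": "drive_tool", "data": {
  "rows": [
    [[0, 0, 0], 0, 0.2],
    [[0, 0, 0], 0, 0.6],
    [[0, 0, 0], 0, 1],
    [[0, 0, 0], 0, 1],
    [[0, 0, 1], 0, 1],
    [[0, 0, 3], 0, 1],
    [[0, 0, 4], 0, 1],
    [[0, 0, 4], 0, 1]
  ]
}}

```text
clock: 30.75
ee_pos: [0.6427, -0.1463, 0.1655]
ee_rot: [0.994, 0.113, -0.0, -0.0]
force: [-0.2, 0.3, 0.8]
opening: 0.0857
gripper_force: 0.0
```

Request:
{"op": "drive_tool", "data": {
  "rows": [
    [[-3, 0, 3], 0, 1],
    [[-3, 0, 3], 0, 1],
    [[-3, 0, 3], 0, 1],
    [[-3, 0, 3], 0, 1],
    [[-3, 0, 2], 0, 1],
    [[-3, 0, 1], 0, 1],
    [[0, 0, 0], 0, 1],
    [[0, 0, 0], 0, 1]
  ]
}}

```text
clock: 31.55
ee_pos: [0.463, -0.1465, 0.3149]
ee_rot: [0.994, 0.113, 0.001, 0.001]
force: [0.6, -0.9, 0.4]
opening: 0.0856
gripper_force: 0.0
```

Run:
```python
from h import *
w=grab_frame('wrist');g=grab_frame('scene')
for c in('blue','yellow','green','red'): print(c,[(np.round(d['xyz'],3).tolist(),round(d['conf'],2)) for f in(w,g) for d in finder.place_of(f,'centre_'+c)[:1]])
a=g['color'][190:390,160:360]; cv2.imwrite('pics/end.png',np.hstack([cv2.resize(w['color'],(400,300)),cv2.resize(a,(300,300))]))
```

```text
blue [([0.449, -0.19, 0.046], 0.6), ([0.447, -0.192, 0.044], 0.75)]
yellow [([0.512, -0.178, 0.046], 0.65), ([0.512, -0.178, 0.043], 0.56)]
green [([0.576, -0.164, 0.045], 0.79)]
red [([0.642, -0.144, 0.048], 0.8)]
```

View pics/end.png

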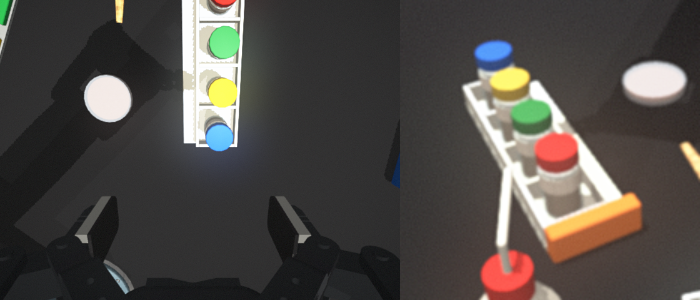

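All four jars stand upright in their compartments, with red (557,160) next to the orange block and blue (494,60) farthest from it. The gripper is clear, so I'm handing the job in.

```bash
python3 -c "
from workcell import bot
print(bot.job_done())"
```

```text
the job is handed in; nothing more can be done
None
```

All four jars now stand upright in the white rack in reverse order (red next to its orange end, then green, yellow, blue), each set down gently, and the job was handed in at about 32 s.

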